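# Run a bottoming tap down a blind threaded bush of a cell-pack fixture

## Robot

A 6-joint arm with a two-finger parallel gripper is mounted at the origin on the work surface. World frame = base frame: x ahead of the robot, y to its left, z up, the work surface at z = 0. Lengths are in m, angles in rad, forces in N, time in s.
With the tool pointing down it reaches from about 0.375 to 0.975 m from the base axis. Payload 3.8 kg.
Tool frame: the origin (TCP) lies between the finger pads; the fingertips stand 17 mm ahead of it and the grasp point (between the pads) lies 2 mm behind it; z points along the fingers, y is the line along which they close (so a half turn about z gives the same grasp; the last joint's range is limited). The gripper opens to 88 mm and grips with 3 to 60 N. Pads are 18 mm wide; open, the fingers measure 123 mm over their backs; the gripper's body (75 mm by 187 mm) begins 45 mm behind the grasp point.
Start: joints at [1.309, 0.264, 1.604, -0, 1.274, -0.037], TCP at [0.15, 0.658, 0.256] pointing down, gripper open.
Joint ranges: [-2.63, 2.63], [-0.94, 2.18], [0.31, 2.57], [-1.31, 4.45], [0, 2.66], [-2.55, 2.55]. Speed limits (rad/s): [2.57, 2.57, 3.14, 3.14, 3.14, 3.14].

## Interface

Orientations are given as a unit quaternion [w, x, y, z].
In Python, from rig import * gives the robot as it stands.
- The arm moves only by the shell command python3 -m handwheel 'ROWS' [OPENING] [FORCE]. ROWS is JSON, a list of rows, each a list of 2 entries, a list of its own where there are three numbers: the shift along the tool's x, y, z in m, then the turn, a rotation vector about the tool's x, y, z in degrees. In form: [[[x, y, z], [wx, wy, wz]], ...]. A call has 1 to 8 rows; each row shifts and turns the commanded pose from where the row before left it, along the tool's axes as they then stand; what a row does not reach is not made up. A row lasts 1/8 s, in which the tool goes at most 62.5 mm and 10.7 degrees, less where a joint would pass 70% of its speed; a pose out of reach is approached as far as the arm can. A call with a gripper value outside its range is refused whole. OPENING is the closure, from -1 (fully open) to 1 (shut), set as the call begins (- or left out, the last holds). The fingers move at their own pace and stop on an object; FORCE is the grip in N (left out, the last holds). Time passes only in rows, so rows that do not move let the fingers close. It gives the time, the measured TCP pose, the force, the opening and the grip force at its end, in the units of the state.
- read_state(): the state, without advancing time (a new reading comes with each control period).
- camera(name): name is "side" or "top"; returns a dict with "frame" (400x640x3 uint8, blue, green, red), "vfov" (degrees; the focal length in pixels is half the picture's height over the tangent of half this angle, whatever the lens; pixels are square), "cx", "cy" (the principal point, pixels), "distortion" ([k1, k2, p1, p2, k3] as OpenCV has them; the pictures are not rectified), "view" (4x4, takes a point from world to camera coordinates). Camera axes: x right, y down, z forward; pixel columns grow to the right and rows downward; lengths in m; the calibration is good to about 2 mm. A picture is of the moment at which its call begins. There is no depth.
- job_done(): hands the job in; it is judged then, once.
The state is a dict: "time_s": time; "joint_pos": joint angles; "joint_velocities": joint speeds; "joint_torque": joint torques, N m; "position": TCP position; "tcp_rot": TCP orientation; "wrist_force": force on the tool from outside, world axes, zero at the start; "moment": the same for the moment, N m; "finger_gap": finger opening in m; "grasp_force": force on a finger pad.
Only numpy, scipy, OpenCV 4.12 (cv2) and the standard library are available. Lean on these libraries where they do the work, as an engineer would, in place of code of your own. Each camera call takes 0.05 s, during which the arm holds its last target. There are 200 camera calls.

## Task

A tap with a T-handle wrench stands started in one of the threaded bushes of the orange fixture. Chase the blind thread to its bottom as a fitter does, clockwise seen from above: half a turn forward and a quarter turn back, then again half a turn forward and a quarter back, then forward until it comes up firmly against the bottom - feel for it and do not force it, or the tap snaps. Then back it off a quarter turn so that it is left free, let go, and disturb nothing else.

Things in the scene. Friction and masses are not known exactly. Their poses are not given: they have to be found in the camera images.
- hub (a point): point on the tap's upright axis, level with the crossbar's centreline: 100 mm above the fixture's rail, 150 mm above the bench (sinks 1.5 mm a turn). The T-handle wrench, tightened on the tap, is an upright dark steel body 23 mm across, its top 13 mm above this point; a round steel crossbar 10 mm thick and 150 mm long goes level through it. z up, x along the bar.
- bar_end (a point): centre of the end of one half of the crossbar, 75 mm from the axis; the other half is alike. The ends have 13 mm collars 8 mm long.
- tap (a joint): turn of the tap in the hole, rad: 0 where it stands at the start, growing clockwise seen from above (forward, down). Steady friction of about 0.35 N m both ways (6.4 N pushed square on the bar 55 mm from the axis); it stays where it is left. The hole's bottom is a hard stop somewhere between 0.8 and 1.1 turn from the start.
- wrench (a joint): elastic wind-up of crossbar against tap, rad: positive when driven forward, 0 when let go; stiffness 15 N m/rad, so running friction shows as about 0.023. The tap is firm on the bottom from 0.6 N m (0.040 rad, 11 N at 55 mm) and snaps at 1.6 N m either way (0.107 rad, 29 N at 55 mm).
- fixture: orange cell-pack fixture fixed to the bench, a low tray 270 x 460 mm. Origin on the bench under the middle of its near rail (36 mm wide, 460 mm long along y, 50 mm high); the tray lies to its +x, floor 12 mm high, far rail 50 mm. Three steel bushes 26 mm across stand 3 mm proud on the near rail at y = -150, 0, 150 mm; one holds the tap, two hold pins.
- pin_a: fixed steel locating pin in one of the bushes, 10 mm thick, its top 31 mm above the rail. Origin on the rail's top.
- pin_b: the other such pin.
- pack_a: loose black battery cell pack standing in the tray, 42 x 82 x 68 mm high. Origin under its centre.
- pack_b: the other such pack.
- spanner: loose steel spanner 160 mm long lying on the bench near the fixture. Origin under its middle.

How it is judged:
On the way, in this order (a step that is already met when the one before it is completed fails the run):
1. the tap is turned forward about half a turn (past 0.40 turn from the start) (value of joint tap above 2.513 rad), for 0.05 s.
2. it is backed off about a quarter turn (to less than 0.36 turn from the start; a first stroke well over half a turn is not made good by a quarter back) (value of joint tap below 2.262 rad), for 0.05 s.
3. forward half a turn again (past 0.64 turn from the start) (value of joint tap above 4.021 rad), for 0.05 s.
4. backed off about a quarter turn again (to less than 0.61 turn from the start) (value of joint tap below 3.833 rad), for 0.05 s.
5. forward until firm on the bottom of the hole: wind-up of at least 0.04 rad (0.6 N m) against the stop (value of joint tap above 5.85 rad and value of joint wrench above 0.04 rad), for 0.05 s.
At the end, for the whole second after the job is handed in: after firm contact with the bottom the tap rests a quarter turn (0.17 to 0.33 turn) back from it, still and unloaded (wind-up within 0.02 rad), with nothing touching it (value of joint tap between 3.896 and 4.901 rad and velocity of joint tap between -0.05 and 0.05 rad/s and value of joint wrench between -0.02 and 0.02 rad).
It fails at once if the tap snaps: more than 1.6 N m either way (wind-up beyond 0.107 rad) (value of joint wrench above 0.107 rad or value of joint wrench below -0.107 rad).
It fails at once if a cell pack or the spanner is moved more than 10 mm (distance of any of pack_a, pack_b, spanner from where it was at the start of the episode above 0.01 m).
It fails at once if the robot touches the pins, the cell packs or the fixture with more than 5 N (contact force between any of the fingers, the arm and pin_a above 5 N or contact force between any of the fingers, the arm and pin_b above 5 N or contact force between any of the fingers, the arm and pack_a above 5 N or contact force between any of the fingers, the arm and pack_b above 5 N or contact force between any of the fingers, the arm and fixture above 5 N).
It also fails if it takes over 66 s, if anything falls off the work surface, if the arm or the gripper's body presses on something with over 40 N, if the wrist force passes 120 N, or if a joint passes its speed limit or range.

## Working session

There is one attempt and no reset: what is moved stays moved. The work goes in short steps, Python scripts to look and compute and a shell command to move; the robot and the scene stay as the last step left them, time stands still between calls to the robot, and variables do not carry over. Pictures are saved under pics/ and viewed, at most 10 in all, crops included, and the job is handed in when it is done.

```bash
mkdir -p pics; ls; python3 - <<'E'
from rig import *
import cv2,pickle
for n in("top","side"):
    c=camera(n); cv2.imwrite(f"pics/{n}0.png",c["frame"]); pickle.dump(c,open(n+"0.pkl","wb"))
    print(n,c["vfov"],c["cx"],c["cy"],c["distortion"],c["view"])
s=read_state(); print({k:v for k,v in s.items()})
E
```

```text
pics
top 53.936359838927316 315.3180538863579 198.10446590922714 [-0.02439504  0.          0.          0.          0.        ] [[-0.00382598 -0.99978586 -0.02033707 -0.05808934]
 [-0.98849302  0.00685658 -0.151111    0.573076  ]
 [ 0.15121808  0.01952491 -0.98830758  0.9311001 ]
 [ 0.          0.          0.          1.        ]]
side 49.18520256835457 317.4268858551285 198.61439202302577 [-0.01825549  0.          0.          0.          0.        ] [[ 8.90640097e-01 -4.54708754e-01  4.07602372e-04 -5.35688533e-01]
 [-3.37268381e-01 -6.61209799e-01 -6.70113155e-01  1.97208903e-01]
 [ 3.04975828e-01  5.96692174e-01 -7.42258846e-01  8.56405288e-01]
 [ 0.00000000e+00  0.00000000e+00  0.00000000e+00  1.00000000e+00]]
{'time_s': 0.1, 'joint_pos': array([ 1.30908946e+00,  2.64659253e-01,  1.60522383e+00,  6.13071719e-06,
        1.27370634e+00, -3.68576082e-02]), 'joint_velocities': array([-0.00096243, -0.00277892, -0.001141  ,  0.00178064, -0.00014555,
       -0.00096556]), 'joint_torque': array([ 7.37325900e-04, -5.03618789e+01, -3.58073008e+01,  7.31214392e-02,
        2.31524633e-02, -4.34989431e-05]), 'position': array([0.15031307, 0.65743047, 0.25453234]), 'tcp_rot': array([-1.51385810e-04,  1.12188788e-01,  9.93686409e-01, -9.86845447e-04]), 'wrist_force': array([ 0.22502294, -0.16508519,  0.00047135]), 'moment': array([-0.04692188, -0.05341305,  0.01209778]), 'grasp_force': 0.0, 'finger_gap': 0.08766745590201792}
```

View pics/top0.png

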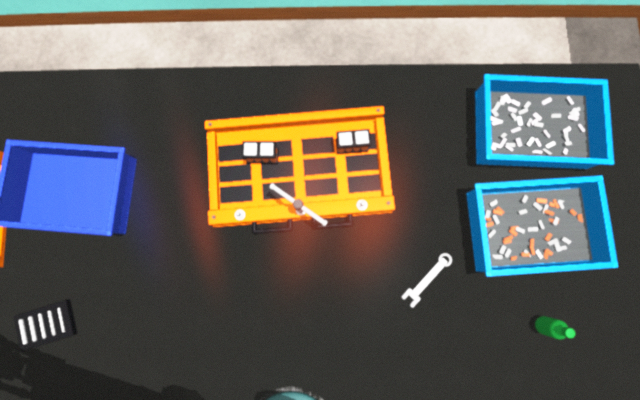

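View pics/side0.png

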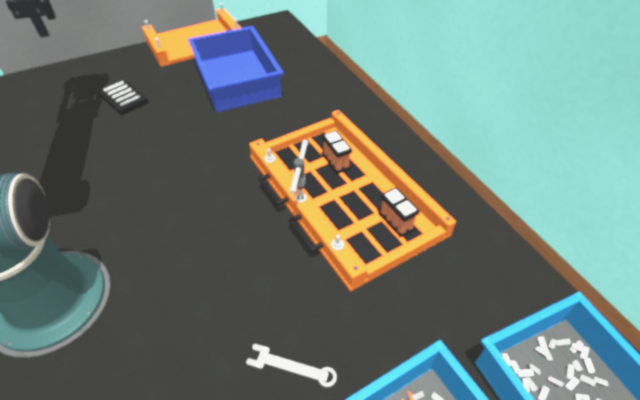

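The tap is in the middle bush. In the top view the hub is near (298,206) and the bar ends near (271,187) and (325,224), with pins at (239,214) and (362,205). The packs are on the far side of the tray and the spanner is to the lower right. Next I'll zoom in on the hub and triangulate it.

```bash
cat > geo.py <<'E'
import numpy as np,cv2,pickle
def K(c):
    f=c["frame"].shape[0]/2/np.tan(np.radians(c["vfov"]/2)); return np.array([[f,0,c["cx"]],[0,f,c["cy"]],[0,0,1.]])
def at_z(c,uv,z):
    p=cv2.undistortPoints(np.array([[uv]],float),K(c),np.array(c["distortion"]))[0,0]
    V=np.array(c["view"]);R,t=V[:3,:3],V[:3,3]; o=-R.T@t; d=R.T@np.array([p[0],p[1],1]); return o+d*(z-o[2])/d[2]
def proj(c,P):
    V=np.array(c["view"]); return cv2.projectPoints(np.array(P,float).reshape(-1,3),cv2.Rodrigues(V[:3,:3])[0],V[:3,3],K(c),np.array(c["distortion"]))[0][:,0]
E
python3 - <<'E'
from geo import *
t=pickle.load(open("top0.pkl","rb"));s=pickle.load(open("side0.pkl","rb"))
for n,uv in dict(hub=(298,206),e1=(271,187),e2=(325,224)).items(): print(n,at_z(t,uv,.15).round(4))
for n,uv in dict(hub=(299,163),e1=(304,143),e2=(295,190)).items(): print(n,at_z(s,uv,.15).round(4))
for n,uv in dict(pinL=(239,214),pinR=(362,205)).items(): print(n,at_z(t,uv,.081).round(4))
for n,uv in dict(c1=(207,124),c2=(384,110),n1=(210,225),n2=(395,211)).items(): print(n,at_z(t,uv,.05).round(4))
a=cv2.resize(t["frame"][160:250,220:380],None,fx=5,fy=5,interpolation=2)[:,:800][:, :]
b=cv2.resize(s["frame"][120:220,240:340],None,fx=4.5,fy=4.5)
a=cv2.resize(t["frame"][170:240,250:345],None,fx=4.2,fy=4.2); b=cv2.resize(s["frame"][130:205,255:350],None,fx=4.2,fy=4.2)
h=min(len(a),len(b)); cv2.imwrite("pics/zoom.png",np.hstack([a[:h],b[:h]]))
E
```

```text
hub [ 0.5391 -0.0251  0.15  ]
e1 [0.582  0.0349 0.15  ]
e2 [ 0.4991 -0.0842  0.15  ]
hub [ 0.5475 -0.0222  0.15  ]
e1 [0.584  0.0295 0.15  ]
e2 [ 0.5079 -0.0875  0.15  ]
pinL [0.53   0.1197 0.081 ]
pinR [ 0.5496 -0.1725  0.081 ]
c1 [0.7651 0.2148 0.05  ]
c2 [ 0.7971 -0.2369  0.05  ]
n1 [0.5067 0.1973 0.05  ]
n2 [ 0.5385 -0.2557  0.05  ]
```

View pics/zoom.png

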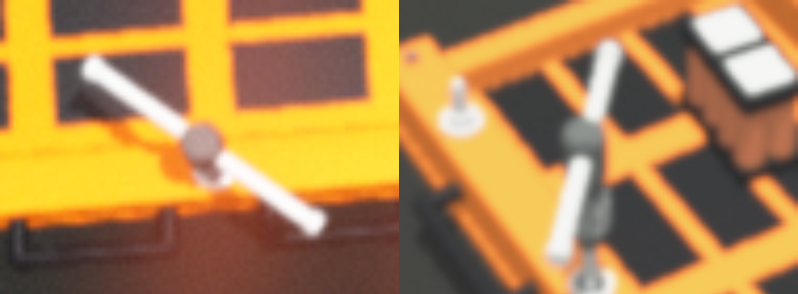

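The zoom sharpens the pixels. In the top view the hub top is at (298.1,204.0) and the bar ends at (271.9,186.2) and (325.2,223.1). In the side view the hub top is at (298.1,162.1) and the ends at (305.2,141.4) and (293.3,190).

I'll centre the open gripper over the hub and use its two fingers as a fork that turns the bar as a couple. First comes the transit at a safe height.

```bash
python3 -m handwheel '[[[-0.033,-0.036,0],[0,0,0]],[[-0.033,-0.036,0],[0,0,0]],[[-0.033,-0.036,0],[0,0,0]],[[-0.033,-0.036,0],[0,0,0]],[[-0.033,-0.036,0],[0,0,0]],[[-0.033,-0.036,0],[0,0,0]],[[-0.033,-0.036,0],[0,0,0]],[[-0.033,-0.036,0],[0,0,0]]]' -1
python3 -m handwheel '[[[-0.033,-0.036,0],[0,0,0]],[[-0.033,-0.036,0],[0,0,0]],[[-0.033,-0.036,0],[0,0,0]],[[-0.033,-0.036,0],[0,0,0]],[[-0.033,-0.036,0],[0,0,0]],[[-0.033,-0.036,0],[0,0,0]],[[-0.033,-0.036,0],[0,0,-4]],[[-0.033,-0.036,0],[0,0,-4]]]'
cat >> geo.py <<'E'
def st():
    from rig import read_state
    from scipy.spatial.transform import Rotation as Ro
    s=read_state(); q=s["tcp_rot"]; R=Ro.from_quat([*q[1:],q[0]]).as_matrix()
    print("t",round(s["time_s"],2),"p",s["position"].round(4),"psi",np.degrees(np.arctan2(R[1,1],R[0,1])).round(1),"zax",R[:,2].round(3),"J6",np.degrees(s["joint_pos"][5]).round(1),"F",s["wrist_force"].round(1),"M",s["moment"].round(2)); return s,R
E
python3 - <<'E'
from geo import *
t=pickle.load(open("top0.pkl","rb"));c=pickle.load(open("side0.pkl","rb"))
T=[at_z(t,u,z) for u,z in (((298.1,204),.163),((271.9,186.2),.15),((325.2,223.1),.15))]
S=[at_z(c,u,z) for u,z in (((298.1,162.1),.163),((305.2,141.4),.15),((293.3,190),.15))]
for A in(T,S): print(np.round(A,4)[:,:2].tolist(),"mid",((A[1]+A[2])/2).round(4),"ang",np.degrees(np.arctan2(*(A[1]-A[2])[1::-1])),"len",np.linalg.norm(A[1]-A[2]))
s,R=st()
print("to hub in tool:",(R.T@(np.array([.541,-.026,.2])-s["position"])).round(4))
E
```

```text
time_s: 1.1
position: [0.3439, 0.3168, 0.2554]
tcp_rot: [-0.0, 0.112, 0.994, -0.0]
wrist_force: [-0.1, -0.1, -0.1]
finger_gap: 0.088
grasp_force: 0.0
time_s: 2.1
position: [0.5399, -0.021, 0.2553]
tcp_rot: [-0.0, 0.042, 0.999, 0.0]
wrist_force: [0.7, 1.3, 0.1]
finger_gap: 0.0882
grasp_force: 0.0
[[0.5417, -0.0262], [0.5838, 0.033], [0.5011, -0.0846]] mid [ 0.5424 -0.0258  0.15  ] ang 54.88951813504735 len 0.14373850553635759
[[0.5414, -0.0317], [0.5886, 0.0331], [0.5049, -0.086]] mid [ 0.5468 -0.0265  0.15  ] ang 54.90581341513222 len 0.1455472570998917
t 2.1 p [ 0.5399 -0.021   0.2553] psi 85.2 zax [-0.001  0.    -1.   ] J6 -90.1 F [0.7 1.3 0.1] M [-0.03 -0.04 -0.03]
to hub in tool: [-0.0015 -0.0049  0.0553]
```

```bash
python3 -m handwheel '[[[-0.0025,-0.005,0.02],[0,0,0]],[[0,0,0.03],[0,0,0]],[[0,0,0.03],[0,0,0]],[[0,0,0.022],[0,0,0]],[[0,0,0],[0,0,0]]]' -1
python3 - <<'E'
from geo import *
from rig import camera
a=[camera(n)["frame"] for n in("top","side")]
cv2.imwrite("pics/down.png",np.hstack([cv2.resize(a[0][130:270,220:380],None,fx=2.5,fy=2.5),cv2.resize(a[1][80:220,220:380],None,fx=2.5,fy=2.5)]))
st()
E
```

```text
time_s: 2.72
position: [0.5386, -0.0235, 0.1504]
tcp_rot: [-0.003, 0.042, 0.999, 0.0]
wrist_force: [-0.2, -0.2, 0.5]
finger_gap: 0.0884
grasp_force: 0.0
t 2.83 p [ 0.5412 -0.024   0.1535] psi 85.1 zax [-0.001  0.    -1.   ] J6 -90.3 F [ 0.3  0.5 -0.9] M [-0.02 -0.02  0.05]
```

View pics/down.png

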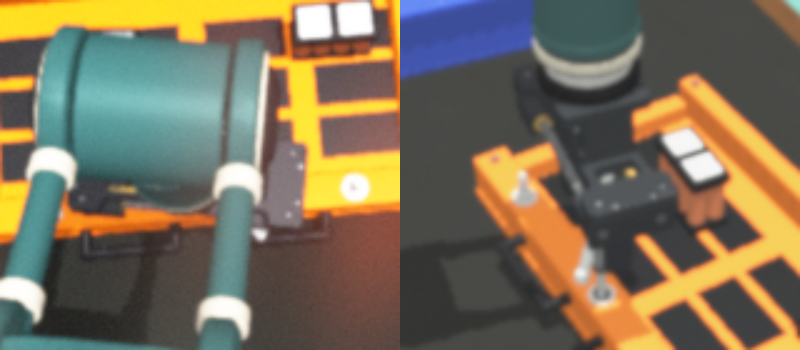

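The picture shows the fork over the hub, with one bar end sticking out past the gripper body and the pin and packs clear. Now I'll feel for contact.

```bash
python3 -m handwheel '[[[0,-0.002,0],[0,0,3]],[[0,0,0],[0,0,3]],[[0,0,0],[0,0,3]]]'; python3 -c "from geo import *;st()"
python3 -m handwheel '[[[0,0,0],[0,0,3]],[[0,0,0],[0,0,3]],[[0,0,0],[0,0,3]]]'; python3 -c "from geo import *;st()"
python3 -m handwheel '[[[0,0,0],[0,0,3]],[[0,0,0],[0,0,3]],[[0,0,0],[0,0,3]]]'; python3 -c "from geo import *;st()"
```

```text
time_s: 3.2
position: [0.5425, -0.0264, 0.1554]
tcp_rot: [0.001, 0.122, 0.993, 0.0]
wrist_force: [-0.1, -0.7, 1.3]
finger_gap: 0.0881
grasp_force: 0.0
t 3.2 p [ 0.5425 -0.0264  0.1554] psi 76.0 zax [ 0.003 -0.    -1.   ] J6 -81.4 F [-0.1 -0.7  1.3] M [-0.03  0.02  0.01]
time_s: 3.58
position: [0.5422, -0.0262, 0.1554]
tcp_rot: [0.001, 0.199, 0.98, 0.0]
wrist_force: [-1.1, 0.6, 1.0]
finger_gap: 0.0882
grasp_force: 3.9
t 3.58 p [ 0.5422 -0.0262  0.1554] psi 67.1 zax [ 0.002 -0.    -1.   ] J6 -72.5 F [-1.1  0.6  1. ] M [0.11 0.14 0.38]
time_s: 3.95
position: [0.5421, -0.0262, 0.1553]
tcp_rot: [0.001, 0.275, 0.961, 0.0]
wrist_force: [-1.1, 1.2, 1.2]
finger_gap: 0.0884
grasp_force: 3.9
t 3.95 p [ 0.5421 -0.0262  0.1553] psi 58.1 zax [ 0.002 -0.    -1.   ] J6 -63.5 F [-1.1  1.2  1.2] M [0.11 0.19 0.35]
```

A clean couple of 0.35 N m with almost no side force, so the centring is good. Continuing forward.

```bash
R='' ; python3 -m handwheel '[[[0,0,0.003],[0,0,6]],[[0,0,0],[0,0,6]],[[0,0,0],[0,0,6]],[[0,0,0],[0,0,6]],[[0,0,0],[0,0,6]],[[0,0,0],[0,0,6]],[[0,0,0],[0,0,6]],[[0,0,0],[0,0,6]]]' >/dev/null; python3 -c "from geo import *;st()"
python3 -m handwheel '[[[0,0,0],[0,0,6]],[[0,0,0],[0,0,6]],[[0,0,0],[0,0,6]],[[0,0,0],[0,0,6]],[[0,0,0],[0,0,6]],[[0,0,0],[0,0,6]],[[0,0,0],[0,0,6]],[[0,0,0],[0,0,6]]]' >/dev/null; python3 -c "from geo import *;st()"
```

```text
t 4.95 p [ 0.5424 -0.0258  0.1531] psi 10.0 zax [ 0.002  0.001 -1.   ] J6 -15.4 F [-2.7  2.3  4.7] M [0.3  0.42 0.36]
t 5.95 p [ 0.5424 -0.0252  0.1529] psi -38.0 zax [ 0.002  0.002 -1.   ] J6 32.6 F [-1.1  4.2  3.9] M [0.64 0.42 0.34]
```

```bash
python3 -m handwheel '[[[0,0,0],[0,0,6]],[[0,0,0],[0,0,6]],[[0,0,0],[0,0,6]],[[0,0,0],[0,0,6]],[[0,0,0],[0,0,6]],[[0,0,0],[0,0,6]],[[0,0,0],[0,0,6]],[[0,0,0],[0,0,6]]]' >/dev/null; python3 -c "from geo import *;st()"
python3 -m handwheel '[[[0,0,0],[0,0,6]],[[0,0,0],[0,0,6]],[[0,0,0],[0,0,6]],[[0,0,0],[0,0,3]],[[0,0,0],[0,0,0]]]' >/dev/null; python3 -c "from geo import *;st()"
```

```text
t 6.95 p [ 0.543  -0.0251  0.1529] psi -86.0 zax [ 0.004  0.002 -1.   ] J6 80.6 F [1.2 5.3 1.5] M [0.78 0.07 0.38]
t 7.58 p [ 0.5432 -0.0255  0.1527] psi -106.8 zax [ 0.004  0.001 -1.   ] J6 101.4 F [0.5 5.8 1.7] M [ 0.84 -0.16  0.35]
```

```bash
python3 -m handwheel '[[[0,0,0],[0,0,-4]],[[0,0,0],[0,0,-10]],[[0,0,0],[0,0,-10]],[[0,0,0],[0,0,-10]],[[0,0,0],[0,0,-10]],[[0,0,0],[0,0,-10]],[[0,0,0],[0,0,-10]],[[0,0,0],[0,0,-10]]]' >/dev/null; python3 -c "from geo import *;st()"
python3 -m handwheel '[[[0,0,0],[0,0,-10]],[[0,0,0],[0,0,-10]],[[0,0,0],[0,0,-10]],[[0,0,0],[0,0,-10]],[[0,0,0],[0,0,-10]],[[0,0,0],[0,0,-5]],[[0,0,0],[0,0,-4]],[[0,0,0],[0,0,0]]]' >/dev/null; python3 -c "from geo import *;st()"
for i in 1 2 3 4 5 6; do :; done
python3 -m handwheel '[[[0,0,0],[0,0,-2]]]' >/dev/null; python3 -c "from geo import *;st()"
python3 -m handwheel '[[[0,0,0],[0,0,-2]]]' >/dev/null; python3 -c "from geo import *;st()"
python3 -m handwheel '[[[0,0,0],[0,0,-2]]]' >/dev/null; python3 -c "from geo import *;st()"
```

```text
t 8.57 p [ 0.5417 -0.027   0.1514] psi -32.5 zax [ 0.001 -0.001 -1.   ] J6 27.1 F [ 0.4  0.7 -1. ] M [-0.01  0.12  0.04]
t 9.57 p [ 0.5417 -0.0269  0.1513] psi 26.1 zax [ 0.001 -0.001 -1.   ] J6 -31.5 F [ 0.7  0.  -0.9] M [-0.08  0.04 -0.03]
t 9.7 p [ 0.5417 -0.0268  0.1511] psi 28.2 zax [ 0. -0. -1.] J6 -33.6 F [-0.1  0.1  0.3] M [-0.03  0.03  0.01]
t 9.82 p [ 0.5416 -0.0267  0.1509] psi 30.2 zax [ 0. -0. -1.] J6 -35.7 F [-0.   0.   0.5] M [-0.04  0.03  0.03]
t 9.95 p [ 0.5416 -0.0266  0.1507] psi 32.2 zax [-0. -0. -1.] J6 -37.7 F [-0.   0.2 -0.7] M [-0.07  0.03  0.05]
```

```bash
python3 -m handwheel '[[[0,0,0],[0,0,-2]]]' >/dev/null; python3 -c "from geo import *;st()"
python3 -m handwheel '[[[0,0,0],[0,0,-2]]]' >/dev/null; python3 -c "from geo import *;st()"
python3 -m handwheel '[[[0,0,0],[0,0,-2]]]' >/dev/null; python3 -c "from geo import *;st()"
python3 -m handwheel '[[[0,0,0],[0,0,-6]],[[0,0,0],[0,0,-6]],[[0,0,0],[0,0,-6]],[[0,0,0],[0,0,-6]],[[0,0,0],[0,0,-6]],[[0,0,0],[0,0,-6]],[[0,0,0],[0,0,-6]]]' >/dev/null; python3 -c "from geo import *;st()"
```

```text
t 10.07 p [ 0.5416 -0.0266  0.1507] psi 34.2 zax [-0. -0. -1.] J6 -39.7 F [ 0.2 -0.8 -0.5] M [-0.1   0.   -0.03]
t 10.2 p [ 0.5416 -0.0266  0.1507] psi 36.3 zax [ 0. -0. -1.] J6 -41.7 F [-0.3 -0.2  0.7] M [-0.04  0.   -0.01]
t 10.32 p [ 0.5416 -0.0266  0.1507] psi 38.3 zax [-0. -0. -1.] J6 -43.7 F [0.2 0.6 0.3] M [-0.08  0.07  0.04]
t 11.2 p [ 0.5422 -0.0268  0.1509] psi 80.3 zax [ 0.001 -0.    -1.   ] J6 -85.8 F [ 1.5 -0.7 -1.1] M [-0.16 -0.28 -0.38]
```

```bash
python3 -m handwheel '[[[0,0,0],[0,0,-6]],[[0,0,0],[0,0,-6]],[[0,0,0],[0,0,-6]],[[0,0,0],[0,0,-6]],[[0,0,0],[0,0,-6]],[[0,0,0],[0,0,-6]],[[0,0,0],[0,0,-6]],[[0,0,0],[0,0,-6]]]' >/dev/null; python3 -c "from geo import *;st()"
python3 -m handwheel '[[[0,0,0],[0,0,0]],[[0,0,0],[0,0,4]],[[0,0,0],[0,0,10]],[[0,0,0],[0,0,10]],[[0,0,0],[0,0,10]],[[0,0,0],[0,0,10]],[[0,0,0],[0,0,10]],[[0,0,0],[0,0,10]]]' >/dev/null; python3 -c "from geo import *;st()"
python3 -m handwheel '[[[0,0,0],[0,0,10]],[[0,0,0],[0,0,10]],[[0,0,0],[0,0,10]],[[0,0,0],[0,0,10]],[[0,0,0],[0,0,10]],[[0,0,0],[0,0,10]]]' >/dev/null; python3 -c "from geo import *;st()"
```

```text
t 12.2 p [ 0.5432 -0.0267  0.1512] psi 128.3 zax [ 0.004  0.    -1.   ] J6 -133.8 F [ 4.3  0.4 -2.1] M [-0.05 -0.69 -0.38]
t 13.2 p [ 0.5408 -0.0265  0.1505] psi 63.7 zax [-0.002 -0.    -1.   ] J6 -69.2 F [-0.7  0.7  0.7] M [ 0.02 -0.05  0.02]
t 13.95 p [ 0.5408 -0.0266  0.1504] psi 3.7 zax [-0.002 -0.    -1.   ] J6 -9.2 F [-0.1 -0.4 -0.3] M [-0.1   0.06  0.04]
```

```bash
for a in 1; do python3 -m handwheel '[[[0,0,0],[0,0,2]]]' >/dev/null; python3 -c "from geo import *;st()"; done
python3 -m handwheel '[[[0,0,0],[0,0,2]]]' >/dev/null; python3 -c "from geo import *;st()"
python3 -m handwheel '[[[0,0,0],[0,0,2]]]' >/dev/null; python3 -c "from geo import *;st()"
python3 -m handwheel '[[[0,0,0],[0,0,2]]]' >/dev/null; python3 -c "from geo import *;st()"
python3 -m handwheel '[[[0,0,0],[0,0,2]]]' >/dev/null; python3 -c "from geo import *;st()"
python3 -m handwheel '[[[0,0,0],[0,0,2]]]' >/dev/null; python3 -c "from geo import *;st()"
```

```text
t 14.07 p [ 0.541  -0.0266  0.1505] psi 2.1 zax [-0.001 -0.    -1.   ] J6 -7.5 F [ 0.1 -0.4  0.2] M [-0.1   0.07 -0.03]
t 14.2 p [ 0.5412 -0.0266  0.1506] psi 0.1 zax [-0.001 -0.    -1.   ] J6 -5.6 F [ 0.2 -0.2  0.4] M [-0.1   0.06 -0.01]
t 14.32 p [ 0.5414 -0.0266  0.1506] psi -1.9 zax [-0. -0. -1.] J6 -3.5 F [ 0.2 -0.7 -0.5] M [-0.04  0.05  0.04]
t 14.45 p [ 0.5415 -0.0266  0.1507] psi -4.0 zax [-0. -0. -1.] J6 -1.5 F [-0.1  0.2  0.7] M [-0.08  0.08  0.01]
t 14.57 p [ 0.5416 -0.0266  0.1507] psi -6.0 zax [-0. -0. -1.] J6 0.5 F [-0.3 -0.8  0.2] M [-0.07  0.08  0.01]
t 14.7 p [ 0.5416 -0.0266  0.1507] psi -8.0 zax [ 0. -0. -1.] J6 2.6 F [-0.6 -0.2 -0.6] M [-0.07  0.03  0.01]
```

```bash
python3 -m handwheel '[[[0,0,0],[0,0,3]],[[0,0,0],[0,0,3]],[[0,0,0],[0,0,2]],[[0,0,0],[0,0,2]]]' >/dev/null; python3 -c "from geo import *;st()"
python3 -m handwheel '[[[0,0,0],[0,0,2]]]' >/dev/null; python3 -c "from geo import *;st()"
python3 -m handwheel '[[[0,0,0],[0,0,2]]]' >/dev/null; python3 -c "from geo import *;st()"
python3 -m handwheel '[[[0,0,0],[0,0,2]]]' >/dev/null; python3 -c "from geo import *;st()"
python3 -m handwheel '[[[0,0,0],[0,0,6]],[[0,0,0],[0,0,6]],[[0,0,0],[0,0,6]],[[0,0,0],[0,0,6]],[[0,0,0],[0,0,6]],[[0,0,0],[0,0,6]],[[0,0,0],[0,0,6]],[[0,0,0],[0,0,6]]]' >/dev/null; python3 -c "from geo import *;st()"
python3 -m handwheel '[[[0,0,0],[0,0,6]],[[0,0,0],[0,0,6]],[[0,0,0],[0,0,6]],[[0,0,0],[0,0,6]],[[0,0,0],[0,0,6]],[[0,0,0],[0,0,6]],[[0,0,0],[0,0,6]],[[0,0,0],[0,0,6]]]' >/dev/null; python3 -c "from geo import *;st()"
```

```text
t 15.2 p [ 0.5417 -0.0264  0.1507] psi -18.0 zax [ 0.  0. -1.] J6 12.5 F [1.  1.4 0.2] M [ 0.16 -0.01  0.06]
t 15.32 p [ 0.5418 -0.0262  0.1507] psi -20.0 zax [ 0.001  0.001 -1.   ] J6 14.6 F [1.8 3.  0.3] M [ 0.35 -0.05  0.15]
t 15.45 p [ 0.5418 -0.0261  0.1507] psi -22.0 zax [ 0.     0.001 -1.   ] J6 16.5 F [ 1.8  3.5 -0.9] M [ 0.4  -0.02  0.34]
t 15.57 p [ 0.5417 -0.0262  0.1507] psi -24.0 zax [ 0.  0. -1.] J6 18.5 F [ 1.7  2.7 -0.6] M [ 0.46 -0.1   0.42]
t 16.57 p [ 0.5416 -0.0259  0.1506] psi -72.1 zax [ 0.     0.001 -1.   ] J6 66.7 F [ 1.5  5.3 -1.2] M [ 0.93 -0.11  0.38]
t 17.57 p [ 0.542  -0.0261  0.1507] psi -120.1 zax [ 0.001  0.001 -1.   ] J6 114.7 F [ 2.5  3.5 -1.9] M [ 0.72 -0.29  0.37]
```

```bash
python3 -m handwheel '[[[0,0,0],[0,0,6]],[[0,0,0],[0,0,6]],[[0,0,0],[0,0,6]],[[0,0,0],[0,0,2]],[[0,0,0],[0,0,0]],[[0,0,0],[0,0,-4]],[[0,0,0],[0,0,-4]],[[0,0,-0.035],[0,0,0]]]' >/dev/null; python3 -c "from geo import *;st()"
python3 -m handwheel '[[[0,0,0],[0,0,-10]],[[0,0,0],[0,0,-10]],[[0,0,0],[0,0,-10]],[[0,0,0],[0,0,-10]],[[0,0,0],[0,0,-10]],[[0,0,0],[0,0,-10]],[[0,0,0],[0,0,-10]],[[0,0,0],[0,0,-10]]]' >/dev/null; python3 -c "from geo import *;st()"
python3 -m handwheel '[[[0,0,0],[0,0,-10]],[[0,0,0],[0,0,-10]],[[0,0,0],[0,0,-10]],[[0,0,0],[0,0,-10]],[[0,0,0],[0,0,-10]],[[0,0,0],[0,0,-10]],[[0,0,0],[0,0,-10]],[[0,0,0],[0,0,-10]]]' >/dev/null; python3 -c "from geo import *;st()"
python3 -m handwheel '[[[0,0,0],[0,0,-10]],[[0,0,0],[0,0,-10]],[[0,0,0],[0,0,-3]],[[0,0,0],[0,0,0]]]' >/dev/null; python3 -c "from geo import *;st()"
```

```text
t 18.57 p [ 0.5384 -0.0272  0.1828] psi -131.8 zax [-0.009 -0.001 -1.   ] J6 126.4 F [-0.2 -0.4 -0.3] M [0.05 0.13 0.03]
t 19.57 p [ 0.5409 -0.0275  0.1857] psi -51.5 zax [-0.001 -0.001 -1.   ] J6 46.1 F [ 0.5  0.2 -0.3] M [-0.07  0.13 -0.01]
t 20.57 p [ 0.5409 -0.0275  0.1857] psi 28.5 zax [-0.001 -0.001 -1.   ] J6 -33.9 F [-0.3  0.8 -0.1] M [-0.01  0.01 -0.  ]
t 21.07 p [ 0.5411 -0.0273  0.1857] psi 51.1 zax [-0.001 -0.001 -1.   ] J6 -56.5 F [1.2 0.3 1.3] M [-0.04  0.03  0.04]
```

```bash
python3 -m handwheel '[[[0,0,0.02],[0,0,0]],[[0,0,0.015],[0,0,0]],[[0,0,0],[0,0,0]],[[0,0,0],[0,0,3]],[[0,0,0],[0,0,3]],[[0,0,0],[0,0,3]],[[0,0,0],[0,0,3]],[[0,0,0],[0,0,3]]]' >/dev/null; python3 -c "from geo import *;st()"
python3 -m handwheel '[[[0,0,0],[0,0,6]],[[0,0,0],[0,0,6]],[[0,0,0],[0,0,6]],[[0,0,0],[0,0,6]],[[0,0,0],[0,0,6]],[[0,0,0],[0,0,6]],[[0,0,0],[0,0,6]],[[0,0,0],[0,0,6]]]' >/dev/null; python3 -c "from geo import *;st()"
python3 -m handwheel '[[[0,0,0],[0,0,6]],[[0,0,0],[0,0,0]]]' >/dev/null; python3 -c "from geo import *;st()"
```

```text
t 22.07 p [ 0.5415 -0.0263  0.1512] psi 36.1 zax [-0.  0. -1.] J6 -41.5 F [-1.3  2.5  0. ] M [0.19 0.21 0.34]
t 23.07 p [ 0.541  -0.0256  0.1509] psi -12.0 zax [-0.002  0.002 -1.   ] J6 6.6 F [-1.7  4.4  0.3] M [0.65 0.46 0.33]
t 23.32 p [ 0.5412 -0.0257  0.1508] psi -17.8 zax [-0.001  0.001 -1.   ] J6 12.4 F [-1.   4.8 -1.3] M [0.66 0.36 0.25]
```

```bash
python3 -m handwheel '[[[0,0,0],[0,0,-4]],[[0,0,0],[0,0,-4]],[[0,0,-0.035],[0,0,0]],[[0,0,0],[0,0,0]],[[0,0,0],[0,0,10]],[[0,0,0],[0,0,10]],[[0,0,0],[0,0,10]],[[0,0,0],[0,0,10]]]' >/dev/null; python3 -c "from geo import *;st()"
python3 -m handwheel '[[[0,0,0],[0,0,10]],[[0,0,0],[0,0,3]],[[0,0,0],[0,0,0]],[[0,0,0.02],[0,0,0]],[[0,0,0.015],[0,0,0]],[[0,0,0],[0,0,0]]]' >/dev/null; python3 -c "from geo import *;st()"
python3 -m handwheel '[[[0,0,0],[0,0,-3]],[[0,0,0],[0,0,-3]],[[0,0,0],[0,0,-3]],[[0,0,0],[0,0,-3]],[[0,0,0],[0,0,-3]],[[0,0,0],[0,0,-3]]]' >/dev/null; python3 -c "from geo import *;st()"
```

```text
t 24.32 p [ 0.5414 -0.027   0.185 ] psi -50.1 zax [-0.    -0.001 -1.   ] J6 44.7 F [ 0.   0.3 -0.9] M [-0.11  0.22  0.  ]
t 25.07 p [ 0.5401 -0.0266  0.1488] psi -62.8 zax [-0.004  0.    -1.   ] J6 57.4 F [0.1 0.4 0.4] M [-0.05  0.15 -0.02]
t 25.82 p [ 0.5427 -0.0261  0.1515] psi -44.8 zax [ 0.003  0.001 -1.   ] J6 39.4 F [ 1.7  1.4 -0.8] M [ 0.19 -0.16 -0.31]
```

```bash
python3 -m handwheel '[[[0,0,0],[0,0,-6]],[[0,0,0],[0,0,-6]],[[0,0,0],[0,0,-6]],[[0,0,0],[0,0,-6]],[[0,0,0],[0,0,-6]],[[0,0,0],[0,0,-6]],[[0,0,0],[0,0,-6]],[[0,0,0],[0,0,-6]]]' >/dev/null; python3 -c "from geo import *;st()"
python3 -m handwheel '[[[0,0,0],[0,0,-6]],[[0,0,0],[0,0,-6]],[[0,0,0],[0,0,-6]],[[0,0,0],[0,0,-6]],[[0,0,0],[0,0,-6]],[[0,0,0],[0,0,-6]],[[0,0,0],[0,0,0]]]' >/dev/null; python3 -c "from geo import *;st()"
python3 -m handwheel '[[[0,0,0],[0,0,4]],[[0,0,0],[0,0,4]],[[0,0,-0.035],[0,0,0]],[[0,0,0],[0,0,0]]]' >/dev/null; python3 -c "from geo import *;st()"
python3 -m handwheel '[[[0,0,0],[0,0,-10]],[[0,0,0],[0,0,-10]],[[0,0,0],[0,0,-10]],[[0,0,0],[0,0,-10]],[[0,0,0],[0,0,-10]],[[0,0,0],[0,0,-2]],[[0,0,0],[0,0,0]]]' >/dev/null; python3 -c "from geo import *;st()"
```

```text
t 26.82 p [ 0.5432 -0.0258  0.1517] psi 3.3 zax [ 0.004  0.002 -1.   ] J6 -8.7 F [ 3.   2.2 -0.6] M [ 0.46 -0.5  -0.41]
t 27.7 p [ 0.5426 -0.0258  0.1516] psi 39.0 zax [ 0.002  0.001 -1.   ] J6 -44.5 F [1.8 3.6 1.3] M [ 0.6  -0.28 -0.26]
t 28.2 p [ 0.5436 -0.0273  0.1887] psi 31.1 zax [ 0.006 -0.002 -1.   ] J6 -36.5 F [0.3 0.4 0.5] M [-0.03 -0.03 -0.  ]
t 29.07 p [ 0.5413 -0.0267  0.1852] psi 83.0 zax [-0.001 -0.    -1.   ] J6 -88.4 F [-0.6 -0.6  0. ] M [-0.02 -0.01  0.  ]
```

```bash
python3 -m handwheel '[[[0,0,0.02],[0,0,0]],[[0,0,0.014],[0,0,0]],[[0,0,0],[0,0,0]],[[0,0,0],[0,0,3]],[[0,0,0],[0,0,3]],[[0,0,0],[0,0,3]],[[0,0,0],[0,0,3]],[[0,0,0],[0,0,3]]]' >/dev/null; python3 -c "from geo import *;st()"
python3 -m handwheel '[[[0,0,0],[0,0,6]],[[0,0,0],[0,0,6]],[[0,0,0],[0,0,6]],[[0,0,0],[0,0,6]],[[0,0,0],[0,0,6]],[[0,0,0],[0,0,6]],[[0,0,0],[0,0,6]],[[0,0,0],[0,0,6]]]' >/dev/null; python3 -c "from geo import *;st()"
python3 -m handwheel '[[[0,0,0],[0,0,6]],[[0,0,0],[0,0,6]],[[0,0,0],[0,0,6]],[[0,0,0],[0,0,6]],[[0,0,0],[0,0,6]],[[0,0,0],[0,0,6]],[[0,0,0],[0,0,6]]]' >/dev/null; python3 -c "from geo import *;st()"
```

```text
t 30.07 p [ 0.5418 -0.0266  0.1523] psi 68.0 zax [ 0. -0. -1.] J6 -73.5 F [-0.5  0.4  0.5] M [0.09 0.04 0.31]
t 31.07 p [ 0.5412 -0.0261  0.1521] psi 19.9 zax [-0.001  0.001 -1.   ] J6 -25.4 F [-2.3  1.7  0.7] M [0.25 0.38 0.37]
t 31.95 p [ 0.541  -0.0253  0.1519] psi -22.1 zax [-0.002  0.002 -1.   ] J6 16.6 F [-1.7  5.2 -0.5] M [0.72 0.44 0.32]
```

```bash
cat > chk.py <<'E'
from geo import *
s,R=st(); import sys; sys.exit(abs(s["moment"][2])>.52)
E
python3 -m handwheel '[[[0,0,0],[0,0,3]],[[0,0,0],[0,0,3]],[[0,0,0],[0,0,2]],[[0,0,0],[0,0,2]],[[0,0,0],[0,0,2]]]' >/dev/null; python3 chk.py &&
python3 -m handwheel '[[[0,0,0],[0,0,2]]]' >/dev/null && python3 chk.py &&
python3 -m handwheel '[[[0,0,0],[0,0,2]]]' >/dev/null && python3 chk.py &&
python3 -m handwheel '[[[0,0,0],[0,0,2]]]' >/dev/null && python3 chk.py &&
python3 -m handwheel '[[[0,0,0],[0,0,2]]]' >/dev/null && python3 chk.py &&
python3 -m handwheel '[[[0,0,0],[0,0,2]]]' >/dev/null && python3 chk.py &&
python3 -m handwheel '[[[0,0,0],[0,0,2]]]' >/dev/null && python3 chk.py &&
python3 -m handwheel '[[[0,0,0],[0,0,2]]]' >/dev/null && python3 chk.py &&
python3 -m handwheel '[[[0,0,0],[0,0,2]]]' >/dev/null && python3 chk.py &&
python3 -m handwheel '[[[0,0,0],[0,0,2]]]' >/dev/null && python3 chk.py &&
python3 -m handwheel '[[[0,0,0],[0,0,2]]]' >/dev/null && python3 chk.py &&
python3 -m handwheel '[[[0,0,0],[0,0,2]]]' >/dev/null && python3 chk.py &&
python3 -m handwheel '[[[0,0,0],[0,0,2]]]' >/dev/null && python3 chk.py &&
python3 -m handwheel '[[[0,0,0],[0,0,2]]]' >/dev/null && python3 chk.py &&
python3 -m handwheel '[[[0,0,0],[0,0,2]]]' >/dev/null && python3 chk.py &&
python3 -m handwheel '[[[0,0,0],[0,0,2]]]' >/dev/null && python3 chk.py &&
python3 -m handwheel '[[[0,0,0],[0,0,2]]]' >/dev/null && python3 chk.py &&
python3 -m handwheel '[[[0,0,0],[0,0,2]]]' >/dev/null && python3 chk.py &&
python3 -m handwheel '[[[0,0,0],[0,0,2]]]' >/dev/null && python3 chk.py &&
python3 -m handwheel '[[[0,0,0],[0,0,2]]]' >/dev/null && python3 chk.py &&
python3 -m handwheel '[[[0,0,0],[0,0,2]]]' >/dev/null && python3 chk.py
```

```text
t 32.58 p [ 0.5411 -0.0252  0.1518] psi -34.0 zax [-0.001  0.002 -1.   ] J6 28.5 F [-1.4  5.4 -0.7] M [0.85 0.37 0.37]False
```

```bash
sed -i 's/sys.exit(abs(s\["moment"\]\[2\])>.52)/sys.exit(int(abs(s["moment"][2])>.52))/' chk.py
python3 -m handwheel '[[[0,0,0],[0,0,2]]]' >/dev/null && python3 chk.py &&
python3 -m handwheel '[[[0,0,0],[0,0,2]]]' >/dev/null && python3 chk.py &&
python3 -m handwheel '[[[0,0,0],[0,0,2]]]' >/dev/null && python3 chk.py &&
python3 -m handwheel '[[[0,0,0],[0,0,2]]]' >/dev/null && python3 chk.py &&
python3 -m handwheel '[[[0,0,0],[0,0,2]]]' >/dev/null && python3 chk.py &&
python3 -m handwheel '[[[0,0,0],[0,0,2]]]' >/dev/null && python3 chk.py &&
python3 -m handwheel '[[[0,0,0],[0,0,2]]]' >/dev/null && python3 chk.py &&
python3 -m handwheel '[[[0,0,0],[0,0,2]]]' >/dev/null && python3 chk.py &&
python3 -m handwheel '[[[0,0,0],[0,0,2]]]' >/dev/null && python3 chk.py &&
python3 -m handwheel '[[[0,0,0],[0,0,2]]]' >/dev/null && python3 chk.py &&
python3 -m handwheel '[[[0,0,0],[0,0,2]]]' >/dev/null && python3 chk.py &&
python3 -m handwheel '[[[0,0,0],[0,0,2]]]' >/dev/null && python3 chk.py &&
python3 -m handwheel '[[[0,0,0],[0,0,2]]]' >/dev/null && python3 chk.py &&
python3 -m handwheel '[[[0,0,0],[0,0,2]]]' >/dev/null && python3 chk.py &&
python3 -m handwheel '[[[0,0,0],[0,0,2]]]' >/dev/null && python3 chk.py &&
python3 -m handwheel '[[[0,0,0],[0,0,2]]]' >/dev/null && python3 chk.py &&
python3 -m handwheel '[[[0,0,0],[0,0,2]]]' >/dev/null && python3 chk.py &&
python3 -m handwheel '[[[0,0,0],[0,0,2]]]' >/dev/null && python3 chk.py &&
python3 -m handwheel '[[[0,0,0],[0,0,2]]]' >/dev/null && python3 chk.py &&
python3 -m handwheel '[[[0,0,0],[0,0,2]]]' >/dev/null && python3 chk.py
```

```text
t 32.7 p [ 0.5412 -0.0252  0.1518] psi -35.9 zax [-0.001  0.002 -1.   ] J6 30.5 F [-1.5  5.9 -0.5] M [0.92 0.4  0.36]
t 32.83 p [ 0.5412 -0.0252  0.1518] psi -38.0 zax [-0.001  0.002 -1.   ] J6 32.5 F [-0.1  5.4 -0.6] M [0.94 0.39 0.39]
t 32.95 p [ 0.5412 -0.0251  0.1518] psi -40.0 zax [-0.001  0.002 -1.   ] J6 34.5 F [ 0.   5.8 -1.3] M [0.89 0.3  0.37]
t 33.08 p [ 0.5413 -0.0251  0.1518] psi -42.0 zax [-0.001  0.003 -1.   ] J6 36.5 F [-0.7  4.7 -0.4] M [0.97 0.3  0.38]
t 33.2 p [ 0.5413 -0.0251  0.1518] psi -44.0 zax [-0.001  0.002 -1.   ] J6 38.5 F [-0.3  5.4 -0.5] M [0.95 0.24 0.33]
t 33.33 p [ 0.5414 -0.0251  0.1518] psi -46.0 zax [-0.001  0.003 -1.   ] J6 40.5 F [-0.5  5.9 -0.7] M [0.94 0.25 0.36]
t 33.45 p [ 0.5414 -0.0251  0.1518] psi -48.0 zax [-0.     0.002 -1.   ] J6 42.5 F [-0.7  5.6 -1.3] M [0.92 0.25 0.32]
t 33.58 p [ 0.5415 -0.0251  0.1518] psi -50.0 zax [-0.     0.003 -1.   ] J6 44.5 F [ 0.4  5.8 -1.5] M [0.97 0.31 0.33]
t 33.7 p [ 0.5415 -0.0251  0.1518] psi -52.0 zax [-0.     0.003 -1.   ] J6 46.5 F [ 0.2  5.  -0.6] M [1.01 0.22 0.32]
t 33.83 p [ 0.5415 -0.0251  0.15
[... 580 characters left out ...]
 -0.0251  0.1519] psi -64.0 zax [ 0.     0.003 -1.   ] J6 58.5 F [ 1.4  5.3 -1.9] M [0.97 0.01 0.37]
t 34.58 p [ 0.5418 -0.0251  0.1519] psi -66.0 zax [ 0.     0.002 -1.   ] J6 60.5 F [ 0.2  5.6 -1. ] M [0.93 0.06 0.39]
t 34.7 p [ 0.5419 -0.0251  0.1519] psi -68.0 zax [ 0.001  0.002 -1.   ] J6 62.5 F [ 0.4  5.4 -2.7] M [1.01 0.09 0.37]
t 34.83 p [ 0.5419 -0.0251  0.1519] psi -70.0 zax [ 0.001  0.002 -1.   ] J6 64.5 F [ 1.4  6.  -1.9] M [ 0.94 -0.02  0.41]
t 34.95 p [ 0.542  -0.0251  0.1519] psi -72.0 zax [ 0.001  0.002 -1.   ] J6 66.5 F [ 1.2  5.7 -3.2] M [ 0.98 -0.05  0.39]
t 35.08 p [ 0.542  -0.0252  0.1519] psi -74.0 zax [ 0.001  0.002 -1.   ] J6 68.5 F [ 1.3  6.  -2.3] M [0.99 0.03 0.38]
```

```bash

python3 -m handwheel '[[[0,0,0],[0,0,2]]]' >/dev/null && python3 chk.py &&
python3 -m handwheel '[[[0,0,0],[0,0,2]]]' >/dev/null && python3 chk.py &&
python3 -m handwheel '[[[0,0,0],[0,0,1.5]]]' >/dev/null && python3 chk.py &&
python3 -m handwheel '[[[0,0,0],[0,0,1.5]]]' >/dev/null && python3 chk.py &&
python3 -m handwheel '[[[0,0,0],[0,0,1.5]]]' >/dev/null && python3 chk.py &&
python3 -m handwheel '[[[0,0,0],[0,0,1.5]]]' >/dev/null && python3 chk.py &&
python3 -m handwheel '[[[0,0,0],[0,0,1.5]]]' >/dev/null && python3 chk.py &&
python3 -m handwheel '[[[0,0,0],[0,0,1.5]]]' >/dev/null && python3 chk.py &&
python3 -m handwheel '[[[0,0,0],[0,0,1.5]]]' >/dev/null && python3 chk.py &&
python3 -m handwheel '[[[0,0,0],[0,0,1.5]]]' >/dev/null && python3 chk.py &&
python3 -m handwheel '[[[0,0,0],[0,0,1.5]]]' >/dev/null && python3 chk.py &&
python3 -m handwheel '[[[0,0,0],[0,0,1.5]]]' >/dev/null && python3 chk.py &&
python3 -m handwheel '[[[0,0,0],[0,0,1.5]]]' >/dev/null && python3 chk.py &&
python3 -m handwheel '[[[0,0,0],[0,0,1.5]]]' >/dev/null && python3 chk.py &&
python3 -m handwheel '[[[0,0,0],[0,0,1.5]]]' >/dev/null && python3 chk.py &&
python3 -m handwheel '[[[0,0,0],[0,0,1.5]]]' >/dev/null && python3 chk.py
```

```text
t 35.2 p [ 0.542  -0.0252  0.1519] psi -76.0 zax [ 0.001  0.002 -1.   ] J6 70.5 F [ 0.6  5.8 -2.5] M [ 0.91 -0.06  0.33]
t 35.33 p [ 0.5421 -0.0252  0.152 ] psi -78.0 zax [ 0.001  0.002 -1.   ] J6 72.5 F [ 2.2  5.3 -2.3] M [ 0.97 -0.11  0.36]
t 35.45 p [ 0.5421 -0.0252  0.1519] psi -79.4 zax [ 0.001  0.002 -1.   ] J6 74.0 F [ 0.9  5.8 -3.7] M [ 0.97 -0.1   0.37]
t 35.58 p [ 0.5422 -0.0252  0.152 ] psi -80.9 zax [ 0.001  0.002 -1.   ] J6 75.5 F [ 1.8  4.7 -2.4] M [ 0.9  -0.1   0.37]
t 35.7 p [ 0.5422 -0.0252  0.152 ] psi -82.4 zax [ 0.001  0.002 -1.   ] J6 77.0 F [ 1.3  6.  -1.8] M [ 0.91 -0.06  0.39]
t 35.83 p [ 0.5422 -0.0253  0.152 ] psi -83.9 zax [ 0.001  0.002 -1.   ] J6 78.5 F [ 1.9  5.6 -2.3] M [ 0.92 -0.18  0.32]
t 35.95 p [ 0.5422 -0.0253  0.152 ] psi -85.4 zax [ 0.001  0.002 -1.   ] J6 80.0 F [ 1.6  5.5 -2.3] M [ 0.91 -0.1   0.36]
t 36.08 p [ 0.5422 -0.0252  0.152 ] psi -86.9 zax [ 0.001  0.002 -1.   ] J6 81.5 F [ 2.   5.9 -1.9] M [ 0.96 -0.17  0.33]
t 36.2 p [ 0.5423 -0.0253  0.152 ] psi -88.4 zax [ 0.001  0.002 -1.   ] J6 83.0 F [ 1.   3.9 -3.2] M [ 0.95 -0.08  0.34]
t 36.33 p [ 0.5423 -0.0253  0.152 ] psi -89.9 zax [ 0.002  0.002 -1.   ] J6 84.5 F [ 2.6  4.9 -2.7] M [ 0.91 -0.18  0.32]
t 36.45 p [ 0.5423 -0.0253  0.152 ] psi -91.4 zax [ 0.002  0.002 -1.   ] J6 86.0 F [ 1.5  5.5 -2.5] M [ 0.87 -0.19  0.29]
t 36.58 p [ 0.5423 -0.0253  0.152 ] psi -92.9 zax [ 0.002  0.002 -1.   ] J6 87.5 F [ 2.3  4.8 -2.6] M [ 0.94 -0.23  0.47]
t 36.7 p [ 0.5424 -0.0252  0.152 ] psi -94.4 zax [ 0.002  0.002 -1.   ] J6 89.0 F [ 3.   4.8 -2.6] M [ 0.95 -0.28  0.63]
```

The bottom is felt at psi ≈ -92.5, where the moment is rising. I'll firm it up gently.

```bash

python3 -m handwheel '[[[0,0,0],[0,0,1]],[[0,0,0],[0,0,0]]]' >/dev/null && python3 -c "from geo import *;st()"
```

```text
t 36.95 p [ 0.5424 -0.0252  0.152 ] psi -95.3 zax [ 0.002  0.002 -1.   ] J6 89.9 F [ 2.8  5.4 -2.6] M [ 0.99 -0.29  0.81]
```

```bash

python3 -m handwheel '[[[0,0,0],[0,0,0.6]],[[0,0,0],[0,0,0]],[[0,0,0],[0,0,0]]]' >/dev/null && python3 -c "from geo import *;st()"
python3 -m handwheel '[[[0,0,0],[0,0,-4]],[[0,0,0],[0,0,-4]],[[0,0,0],[0,0,-4]],[[0,0,-0.035],[0,0,0]],[[0,0,0],[0,0,0]]]' >/dev/null && python3 -c "from geo import *;st()"
python3 -m handwheel '[[[0,0,0],[0,0,10]],[[0,0,0],[0,0,10]],[[0,0,0],[0,0,10]],[[0,0,0],[0,0,10]],[[0,0,0],[0,0,10]],[[0,0,0],[0,0,6]],[[0,0,0],[0,0,0]]]' >/dev/null && python3 -c "from geo import *;st()"
```

```text
t 37.33 p [ 0.5424 -0.0252  0.152 ] psi -95.9 zax [ 0.002  0.002 -1.   ] J6 90.5 F [ 3.2  4.8 -2.8] M [ 1.04 -0.3   0.93]
t 37.95 p [ 0.5442 -0.027   0.1902] psi -84.0 zax [ 0.007 -0.001 -1.   ] J6 78.6 F [ 0.5 -0.1  0.1] M [-0.02  0.17  0.07]
t 38.83 p [ 0.5413 -0.0266  0.1861] psi -139.9 zax [-0.001 -0.    -1.   ] J6 134.5 F [0.8 0.3 0.6] M [0.   0.16 0.  ]
```

```bash
python3 -m handwheel '[[[0,0,0.02],[0,0,0]],[[0,0,0.014],[0,0,0]],[[0,0,0],[0,0,0]],[[0,0,0],[0,0,-4]],[[0,0,0],[0,0,-4]],[[0,0,0],[0,0,-3]],[[0,0,0],[0,0,-3]],[[0,0,0],[0,0,-2]]]' >/dev/null; python3 -c "from geo import *;st()"
python3 -m handwheel '[[[0,0,0],[0,0,-2]]]' >/dev/null; python3 -c "from geo import *;st()"
python3 -m handwheel '[[[0,0,0],[0,0,-2]]]' >/dev/null; python3 -c "from geo import *;st()"
python3 -m handwheel '[[[0,0,0],[0,0,-6]],[[0,0,0],[0,0,-6]],[[0,0,0],[0,0,-6]],[[0,0,0],[0,0,-6]],[[0,0,0],[0,0,-6]],[[0,0,0],[0,0,-6]],[[0,0,0],[0,0,-6]],[[0,0,0],[0,0,-6]]]' >/dev/null; python3 -c "from geo import *;st()"
```

```text
t 39.83 p [ 0.5421 -0.0266  0.1533] psi -123.9 zax [ 0.001 -0.    -1.   ] J6 118.4 F [-0.2  0.3  0.8] M [ 0.01  0.11 -0.13]
t 39.95 p [ 0.5421 -0.0266  0.1533] psi -121.9 zax [ 0.001  0.    -1.   ] J6 116.5 F [ 0.8 -0.3  2. ] M [ 0.01  0.07 -0.32]
t 40.08 p [ 0.5421 -0.0267  0.1532] psi -119.9 zax [ 0.001  0.    -1.   ] J6 114.4 F [-0.3 -0.2  1.5] M [-0.    0.1  -0.38]
t 41.08 p [ 0.5429 -0.0267  0.1535] psi -71.8 zax [ 0.003 -0.    -1.   ] J6 66.3 F [1.6 0.1 0.1] M [-0.12 -0.3  -0.31]
```

```bash
python3 -m handwheel '[[[0,0,0],[0,0,-6]],[[0,0,0],[0,0,-6]],[[0,0,0],[0,0,-6]],[[0,0,0],[0,0,-6]],[[0,0,0],[0,0,-6]],[[0,0,0],[0,0,-6]],[[0,0,0],[0,0,-3]],[[0,0,0],[0,0,0]]]' >/dev/null; python3 -c "from geo import *;st()"
python3 -m handwheel '[[[0,0,0],[0,0,1]],[[0,0,0],[0,0,4]],[[0,0,0],[0,0,6]],[[0,0,0],[0,0,0]],[[0,0,-0.03],[0,0,0]],[[0,0,-0.04],[0,0,0]],[[0,0,-0.04],[0,0,0]]]' >/dev/null; python3 -c "from geo import *;st()"
python3 -m handwheel '[[[0,0,-0.05],[0,0,0]],[[-0.03,0.05,-0.02],[0,0,0]],[[-0.03,0.05,0],[0,0,0]],[[-0.03,0.05,0],[0,0,0]],[[-0.03,0.05,0],[0,0,0]],[[0,0.05,0],[0,0,0]],[[0,0,0],[0,0,0]]]' >/dev/null
python3 - <<'E'
from geo import *
from rig import camera
a=[camera(n) for n in("top","side")]
cv2.imwrite("pics/end.png",np.hstack([cv2.resize(c["frame"],(400,250)) for c in a]))
cv2.imwrite("pics/endz.png",cv2.resize(a[0]["frame"][100:250,200:400],None,fx=3.5,fy=3.5))
pickle.dump(a[0],open("top1.pkl","wb")); st()
E
```

```text
t 42.08 p [ 0.5432 -0.0264  0.1535] psi -33.0 zax [ 0.004  0.    -1.   ] J6 27.5 F [4.  0.9 0.4] M [ 0.12 -0.67 -0.34]
t 42.95 p [ 0.5404 -0.0267  0.263 ] psi -43.9 zax [-0.003 -0.    -1.   ] J6 38.4 F [ 0.2 -0.2  0. ] M [-0.07  0.1  -0.01]
t 43.92 p [ 0.6374 -0.2865  0.3312] psi -43.9 zax [-0.003  0.002 -1.   ] J6 17.7 F [1.5 1.  0.3] M [-0.07  0.08 -0.02]
```

View pics/endz.png

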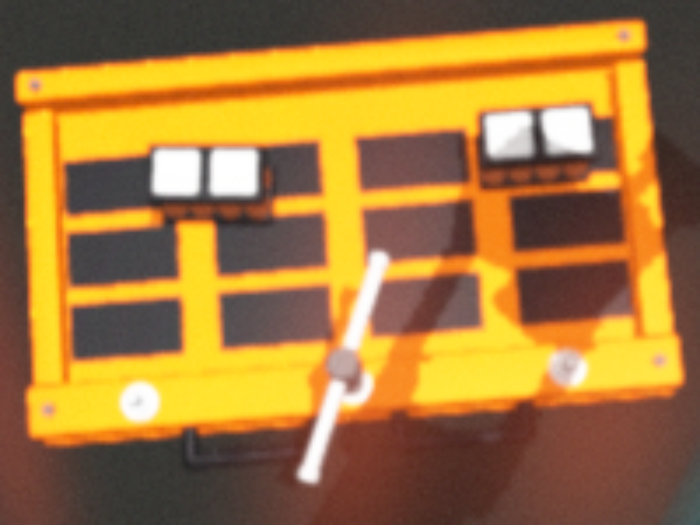

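View pics/end.png

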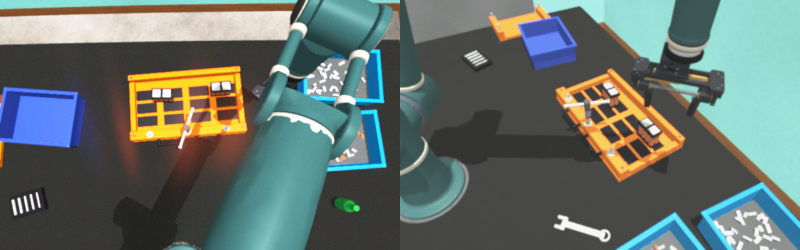

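The zoom shows the bar running from (308,174) to (288,235) in the full top frame, an angle of about -18°. That puts the tap at about 253° (4.41 rad), a quarter turn back from the bottom. The packs and spanner haven't moved and the gripper is well clear.

```bash
python3 -c "
from rig import *
print(job_done())"
```

```text
the job is handed in; nothing more can be done
None
```

The thread was chased with both half-forward, quarter-back strokes and the tap brought up firmly on the bottom at about 0.93 N m; it was then backed off to about 0.70 turn from the start (about a quarter turn off the bottom) and left free, nothing else looked disturbed, and the job is handed in (no verdict was returned).

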